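# Bring the pepper to the front of the spice carousel

## Robot

A 6-joint arm with a two-finger parallel gripper is mounted at the origin on a cart in front of the work surface, level with it; the furniture and walls round the work are solid. World frame = base frame: x ahead of the robot, y to its left, z up, the work surface at z = 0. Lengths are in m, angles in degrees, forces in N, time in s.
With the tool pointing down it reaches from about 0.375 to 0.75 m from the base axis. Payload 9 kg.
Tool frame: the origin (TCP) lies where the fingers leave the gripper's body, on its centre line; the fingertips stand 73 mm ahead of it and the grasp point (between the pads) lies 54 mm ahead of it (robot.tip_reach is the distance from the TCP to the fingertips, in m); z points along the fingers, y is the direction in which the jaws open and shut (so a half turn about z gives the same grasp; the last joint's range is limited). The gripper opens to 85 mm and grips with 20 to 120 N. Pads are 22 mm wide; open, the fingers measure 114 mm over their backs; the gripper's body (76 mm by 85 mm) begins 54 mm behind the grasp point. The pads swing forward as they close: fully open they stand 13 mm farther back than shut.
Start: joints at [58.803, 5.964, 5.575, 89.605, 0, 77.527], TCP at [0.193, 0.568, 0.304] pointing down, gripper open.
Joint ranges: [-171.21, 171.21], [-48.23, 106.86], [-62.78, 66.21], [-105.2, 120.99], [-86.42, 89.51], [-180, 180]. Speed limits (degrees/s): [127.2, 127.2, 147.25, 180, 180, 180].

## Interface

Orientations are given as [roll, pitch, yaw] about the fixed x, y, z axes, in that order (R = Rz(yaw) Ry(pitch) Rx(roll)).
In Python, from plant import robot gives the robot as it stands. Calls block until the motion is done:
- robot.move_pose(position, orientation): joint-space move of the TCP to a pose.
- robot.line_to(position, vel=0.15, rotation=None, guard=None): straight line of the TCP; rotation=None keeps the orientation; vel is the mean speed in m/s. With guard (N) it stops when the force on the tool has changed by that much, and returns True; else False.
- robot.goto_joints(angles): joint-space move.
- robot.set_gripper(opening): finger opening in m; the grip force is fixed at half the most; returns when the fingers have stopped.
- robot.pause(seconds).
- robot.ik(position, orientation): joint angles nearest the present ones, or None.
- robot.observe(): the state.
- robot.grab_frame(name): name is "scene" or "top" or "wrist"; returns the picture (480x640x3 uint8, blue, green, red); there is no depth.
- robot.get_calibration(name): a dict with "vertical_fov" (degrees; the focal length in pixels is half the picture's height over the tangent of half this angle, whatever the lens; pixels are square), "cx", "cy" (the principal point, pixels), "rvec" (rotation vector, rad) and "tvec" (3), from world to camera coordinates, as OpenCV has them. Camera axes: x right, y down, z forward; pixel columns grow to the right and rows downward; lengths in m; the calibration is good to about 2 mm. A picture is of the moment at which its call begins: read the wrist's pose just before it. get_calibration takes no time and is no camera call; for the wrist camera it gives the pose at the moment of the call.
A pose or a line that the arm cannot do raises robot.IKError and nothing moves.
- robot.job_done(): hands the job in, once; it reports no verdict.
The state is a dict: "time": time; "q": joint angles; "qvel": joint speeds; "joint_torque": joint torques, N m; "tool_pos": TCP position; "tcp_rot": TCP orientation; "ft_force": force on the tool from outside, world axes, zero at the start; "torque": the same for the moment, N m; "gripper_width": finger opening in m.
Only numpy, scipy, OpenCV 4.12 (cv2) and the standard library are available. Lean on these libraries where they do the work, as an engineer would, in place of code of your own. Each camera call takes 0.05 s, during which the arm holds its last target.

## Task

On the spice carousel, first slide the cover of the garlic box fully shut, so that its overhanging end does not sweep the jars standing round about. Then turn the carousel by the round wooden knob on top until the pepper shaker stands squarely at the front, in the middle of the board's straight ledge, and keep the knob gripped so that the turntable stays still: finish while holding it. All the jars stay upright in their wells, and leave everything standing round the carousel alone.

Things in the scene. Friction and masses are not known exactly. Their poses are not given: they have to be found in the camera images.
- board: Fixed light wooden board under the carousel, 10 mm thick, 242 mm wide, round at the back, with a straight ledge 152 mm in front of the turning axis; a fixed teaspoon lies on it. Origin: on the worktop, on the vertical turning axis. Its own -x axis points to the FRONT through the middle of the ledge, y along the ledge, z up. Place and yaw vary.
- carousel (a joint): How far the turntable has been turned since the start, rad, positive anticlockwise seen from above, no stops; 0 = as found. Light friction (0.06 N m), stays where left. Turntable: wooden disc of radius 118 mm, top 26 mm above the worktop, with the garlic box and five wire-ring wells at 60 degree steps, well centres 82 mm from the axis. No part of it but the open cover reaches past 120 mm.
- knob: Round turned wooden knob on a 12 mm steel post on the turning axis, fixed to the turntable and turning with it: 44 mm diameter at its widest from 163 to 179 mm above the worktop, top at 186 mm. Jar tops lie at most 132 mm above the worktop. Origin: centre of the knob's underside, 153 mm above the worktop.
- knob_grip (a point): Centre of the round knob, on the turning axis, 171 mm above the worktop: the point to grip it, from any side.
- cover (a joint): How far the flat cover of the garlic box is open, m: 0 = fully shut against its stop, grows as it slides outward from the turning axis, at most 0.058. Friction about 1.5 N, stays where left. The cover is brown wood, 60 mm wide, 66 mm long, 5 mm thick, top 98 mm above the worktop; it slides on the line from the axis through the middle of the box; outer end 117 mm from the axis when shut.
- cover_knob (a point): Middle of the brass knob on the cover, 117 mm above the worktop: 19 mm diameter, from 109 to 125 mm high on a thin stem, 98 mm from the turning axis when shut and further by the value of joint cover. It may be pinched from above or pushed toward the axis. The garlic box under it: brown wood, 70 x 70 mm, top 102 mm above the worktop.
- pepper: The pepper shaker: clear waisted body with grey pepper, dull grey domed and pierced metal head, 44 mm diameter, 90 mm tall; the only one on the carousel with a domed head, and the shortest. It stands upright in one of the five wells of the carousel, which one varies. Origin: centre of its underside.
- jar_a: Spice jar with flat-topped cap, 45 mm diameter, 106 mm tall. It stands upright in one of the five wells of the carousel, which one varies. Origin: centre of its underside.
- jar_b: Spice jar with flat-topped cap, 45 mm diameter, 106 mm tall. It stands upright in one of the five wells of the carousel, which one varies. Origin: centre of its underside.
- jar_c: Spice jar with flat-topped cap, 45 mm diameter, 106 mm tall. It stands upright in one of the five wells of the carousel, which one varies. Origin: centre of its underside.
- jar_d: Smaller spice jar with flat-topped cap, 42 mm diameter, 96 mm tall. It stands upright in one of the five wells of the carousel, which one varies. Origin: centre of its underside.
- clip_jar_right: Glass clip-top storage jar, 121 x 111 mm, 124 mm tall, standing close to the right of the carousel. Leave alone.
- clip_jar_left: Glass clip-top storage jar, 120 x 110 mm, 124 mm tall, standing behind and to the left of the carousel. Leave alone.
- onion: Onion, 78 mm, on the worktop to the right. Leave alone.
- lemon: Lemon, 72 x 55 mm, on the worktop to the right. Leave alone.
- tin: Food tin, 57 mm diameter, 72 mm tall, on the worktop to the right. Leave alone.
- tomato_1: Cherry tomato, 25 mm, on the worktop to the right. Leave alone.
There are look-alikes about, which are no part of the job. What is shaped like the jar_d but black, purple or turquoise is not meant.

How it is judged (in metres and radians):
On the way, in this order (a step that is already met when the one before it is completed fails the run):
1. the cover of the garlic box is slid fully shut (value of joint cover below 0.004 m), for 0.2 s.
2. the pepper shaker has been turned to the front of the board with the cover still shut (y of pepper in the frame of board between -0.014 and 0.014 m and x of pepper in the frame of board below -0.06 m and value of joint cover below 0.004 m), for 0.2 s.
At the end, for the whole second after the job is handed in: Fingers grip the knob (3 N or more, grasp within 22 mm of the axis), turntable still; the pepper shaker within 14 mm of the line from the axis to the middle of the ledge, on the ledge's side; cover within 4 mm of shut; all five jars upright (0.15 rad) in their wells (all of step 2 and velocity of joint carousel between -0.05 and 0.05 rad/s and contact force between the fingers and knob above 3 N and horizontal distance between the grasp point and knob_grip below 0.022 m and angle between each of pepper, jar_a, jar_b, jar_c, jar_d's own z axis and vertical below 0.15 rad and height (world z) of each of pepper, jar_a, jar_b, jar_c, jar_d below 0.035 m); the arm keeps its last pose, push and grip.
It fails at once if something standing round the carousel is knocked or shifted by more than 15 mm (distance of any of clip_jar_right, clip_jar_left, onion, lemon, tin, tomato_1 from where it was at the start of the episode above 0.015 m).
It fails at once if a jar is tipped in or pulled out of its well (angle between any of pepper, jar_a, jar_b, jar_c, jar_d's own z axis and vertical above 0.35 rad or height (world z) of any of pepper, jar_a, jar_b, jar_c, jar_d above 0.05 m).
It also fails if it takes over 54 s, if anything falls off the work surface, if the arm or the gripper's body presses on something with over 40 N, if the wrist force passes 120 N, or if a joint passes its speed limit or range.

## Working session

There is one attempt and no reset: what is moved stays moved. The work goes in short steps, each a Python script; the robot and the scene stay as the last script left them, time stands still between calls to the robot, and variables do not carry over. Pictures are saved under pics/ and viewed, and the job is handed in when it is done.

```bash
ls; mkdir -p pics; python3 - <<'E'
from plant import robot
import cv2
s=robot.observe(); print(s)
for n in ("scene","top","wrist"):
    c=robot.get_calibration(n); print(n,c)
    cv2.imwrite(f"pics/{n}0.png",robot.grab_frame(n))
E
```

```text
pics
{'time': 0.0, 'q': array([5.88011101e+01, 5.99744991e+00, 5.52602864e+00, 8.96041412e+01,
       8.57866497e-04, 7.75260348e+01]), 'qvel': array([ 0.00654063, -0.07224567, -0.06276012, -0.02851621, -0.15542767,
        0.03166448]), 'joint_torque': array([-8.83577559e-04, -5.56933379e+01,  5.03647506e+01,  1.69149879e-02,
       -2.52804230e-04,  1.16712536e-05]), 'tool_pos': array([0.19248201, 0.56803414, 0.3031243 ]), 'tcp_rot': array([-1.79926407e+02, -1.71587956e-02,  1.61275064e+02]), 'ft_force': array([-0.46972609,  0.34002986, -0.01389286]), 'torque': array([ 0.04566359,  0.00500901, -0.02711217]), 'gripper_width': 0.08549479047116582}
scene {'vertical_fov': 52.410292869559726, 'cx': 322.28396525553745, 'cy': 233.31681311331235, 'rvec': array([ 1.94450857, -0.9012447 ,  0.49125382]), 'tvec': array([-0.33888945,  0.27829703,  1.08468124])}
top {'vertical_fov': 55.82608116327945, 'cx': 309.6792805015326, 'cy': 230.52541489672797, 'rvec': array([ 2.20708055, -2.18063113,  0.04319538]), 'tvec': array([-0.03972712,  0.50042219,  1.39770479])}
wrist {'vertical_fov': 58.83178457551768, 'cx': 317.0776007364414, 'cy': 238.79674731671673, 'rvec': array([-2.34594851, -1.68310171, -0.25193587]), 'tvec': array([-0.60005194, -0.03667409,  0.38076107])}
```

View pics/top0.png

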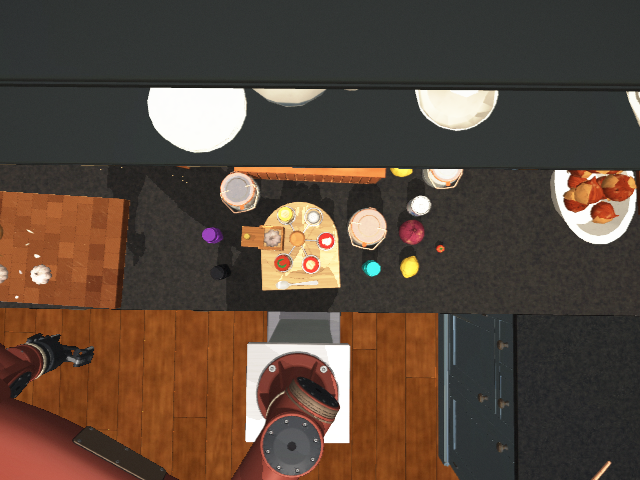

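View pics/scene0.png

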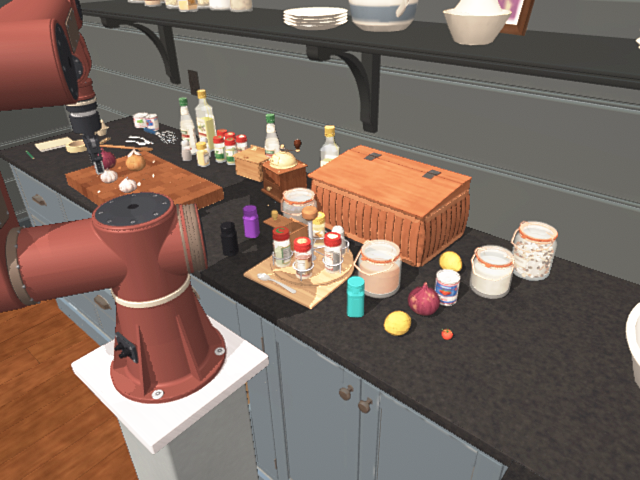

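View pics/wrist0.png

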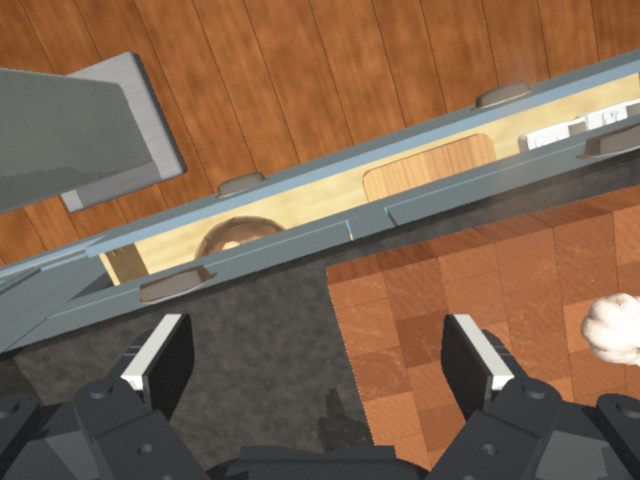

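```bash
cat > h.py <<'E'
import numpy as np, cv2
def cam(c):
    R,_=cv2.Rodrigues(np.array(c["rvec"])); t=np.array(c["tvec"]); f=240/np.tan(np.radians(c["vertical_fov"]/2))
    K=np.array([[f,0,c["cx"]],[0,f,c["cy"]],[0,0,1]]); return K,R,t
def ray(c,u,v,z):
    K,R,t=cam(c); C=-R.T@t; d=R.T@np.linalg.inv(K)@np.array([u,v,1.]); return C+d*(z-C[2])/d[2]
def proj(c,P):
    K,R,t=cam(c); p=K@(R@np.array(P)+t); return p[:2]/p[2]
E
python3 - <<'E'
import cv2
from plant import robot
from h import *
t=cv2.imread("pics/top0.png");s=cv2.imread("pics/scene0.png")
a=cv2.resize(t[170:310,200:400],None,fx=4,fy=4,interpolation=cv2.INTER_CUBIC); cv2.imwrite("pics/t0c.png",a)
a=cv2.resize(s[180:320,220:420],None,fx=4,fy=4,interpolation=cv2.INTER_CUBIC); cv2.imwrite("pics/s0c.png",a)
for n in("top","scene"):
    K,R,T=cam(robot.get_calibration(n)); print(n,-R.T@T,K[0,0])
E
```

```text
top [ 0.43469007 -0.04486616  1.41936988] 453.0317558430917
scene [-0.36851338 -0.78553453  0.78483251] 487.6338318774465
```

View pics/t0c.png

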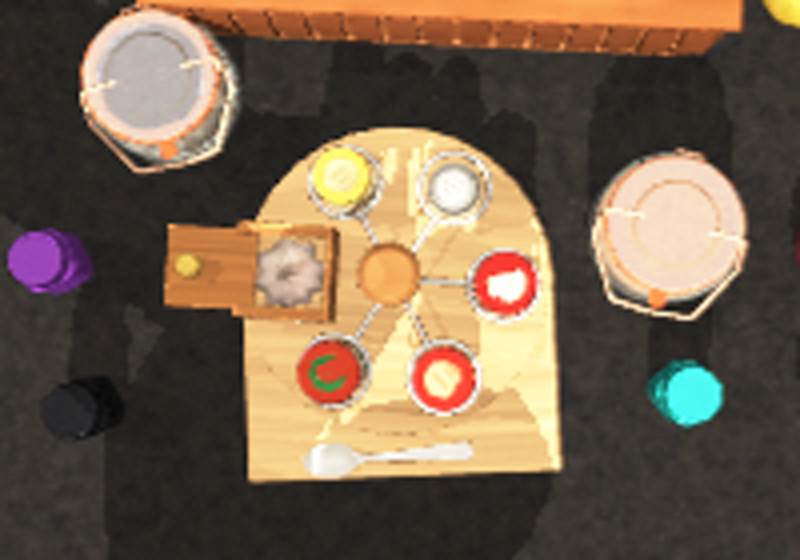

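View pics/s0c.png

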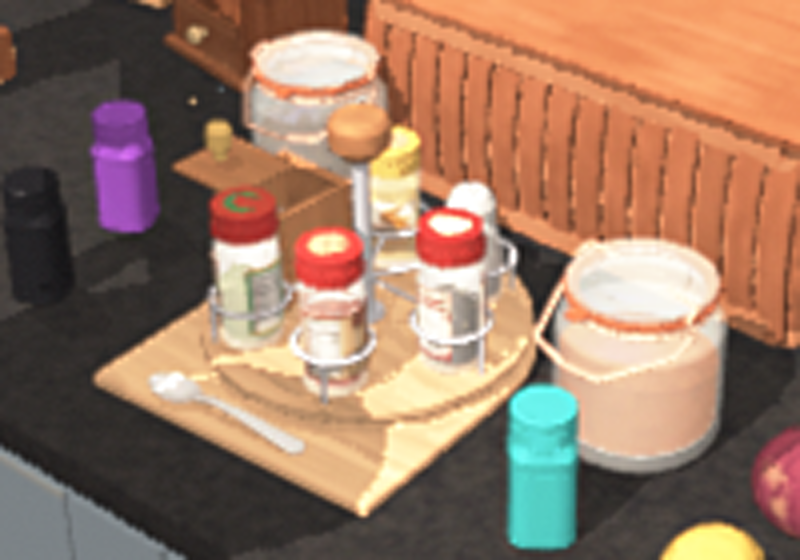

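```bash
python3 - <<'E'
from plant import robot
from h import *
c=robot.get_calibration("top"); cs=robot.get_calibration("scene")
P=lambda u,v:((u+.5)/4-.5+200,(v+.5)/4-.5+170)
t=cv2.imread("pics/top0.png"); hsv=cv2.cvtColor(t,cv2.COLOR_BGR2HSV)
for n,(x,y) in dict(knob=(390,274),cover=(200,265),wood=(400,340)).items():
    u,v=map(round,P(x,y)); print(n,t[v,u],hsv[v,u])
for n,(x,y,z) in dict(knob=(390,274,.175),brass=(187,265,.119),pepper=(453,187,.113),yel=(342,176,.12),red1=(503,285,.13),red2=(443,379,.13),red3=(330,371,.13)).items():
    print(n,P(x,y),ray(c,*P(x,y),z).round(4))
ax=ray(c,*P(390,274),.175)
for n,(x,y) in dict(L=(248,481),Rr=(561,469),l2=(244,330),r2=(553,260)).items(): print(n,ray(c,*P(x,y),.01).round(4))
for n,(u,v,z) in dict(knob=(220+358/4,180+130/4,.175),brass=(220+217/4,180+140/4,.117),pep=(220+470/4,180+190/4,.114)).items(): print('scene',n,ray(cs,u,v,z).round(4))
print(proj(cs,ax))
E
```

```text
knob [ 94 172 243] [ 16 156 243]
cover [ 54 111 158] [ 16 168 158]
wood [176 241 254] [ 25  78 254]
knob (297.125, 238.125) [ 0.4719 -0.0007  0.175 ]
brass (246.375, 235.875) [0.4783 0.1473 0.119 ]
pepper (312.875, 216.375) [ 0.5372 -0.0432  0.113 ]
yel (285.125, 213.625) [0.5436 0.0367 0.12  ]
red1 (325.375, 240.875) [ 0.4664 -0.0797  0.13  ]
red2 (310.375, 264.375) [ 0.3991 -0.0378  0.13  ]
red3 (282.125, 262.375) [0.4038 0.0425 0.13  ]
L [0.3151 0.1129 0.01  ]
Rr [ 0.3275 -0.1293  0.01  ]
l2 [0.4319 0.1181 0.01  ]
r2 [ 0.4892 -0.1216  0.01  ]
scene knob [ 0.4666 -0.0039  0.175 ]
scene brass [0.4706 0.1395 0.117 ]
scene pep [ 0.5336 -0.0449  0.114 ]
[309.95796471 211.42122832]
```

```bash
python3 - <<'E'
from plant import robot
from h import *
for n,p in dict(hov=(.478,.147,.27),shut=(.476,.098,.18),knob=(.472,-.001,.225)).items():
    for y in ([87.5,-92.5] if n!='knob' else range(-180,180,20)):
        q=robot.ik(p,[180,0,y]); print(n,y,None if q is None else np.round(q,1))
robot.move_pose([.478,.147,.26],[180,0,87.5])
print(robot.observe()['time'])
robot.set_gripper(.05)
c=robot.get_calibration("wrist"); im=robot.grab_frame("wrist"); cv2.imwrite("pics/w1.png",im)
print(robot.observe(), c); print(proj(c,[.478,.147,.117]),proj(c,[.4719,-.0007,.171]))
E
```

```text
hov 87.5 [  2.1 -11.8 -15.2  86.6   0.   94.6]
hov -92.5 [  2.1 -11.8 -15.2  86.6   0.  -85.4]
shut 87.5 [ -3.8 -13.5 -26.   77.5   0.   88.7]
shut -92.5 [ -3.8 -13.5 -26.   77.5   0.  -91.3]
knob -180 [-16.1 -16.9 -24.2  82.7   0.  -16.1]
knob -160 [-16.1 -16.9 -24.2  82.7   0.  -36.1]
knob -140 [-16.1 -16.9 -24.2  82.7   0.  -56.1]
knob -120 [-16.1 -16.9 -24.2  82.7   0.  -76.1]
knob -100 [-16.1 -16.9 -24.2  82.7   0.  -96.1]
knob -80 [ -16.1  -16.9  -24.2   82.7    0.  -116.1]
knob -60 [ -16.1  -16.9  -24.2   82.7    0.  -136.1]
knob -40 [ -16.1  -16.9  -24.2   82.7    0.  -156.1]
knob -20 [ -16.1  -16.9  -24.2   82.7    0.  -176.1]
knob 0 [-16.1 -16.9 -24.2  82.7   0.  163.9]
knob 20 [-16.1 -16.9 -24.2  82.7   0.  143.9]
knob 40 [-16.1 -16.9 -24.2  82.7   0.  123.9]
knob 60 [-16.1 -16.9 -24.2  82.7   0.  103.9]
knob 80 [-16.1 -16.9 -24.2  82.7   0.   83.9]
knob 100 [-16.1 -16.9 -24.2  82.7   0.   63.9]
knob 120 [-16.1 -16.9 -24.2  82.7   0.   43.9]
knob 140 [-16.1 -16.9 -24.2  82.7   0.   23.9]
knob 160 [-16.1 -16.9 -24.2  82.7   0.    3.9]
2.0
{'time': 2.4917, 'q': array([ 2.086
[... 173 characters left out ...]
0.06815446,
       -0.03024454]), 'joint_torque': array([ 8.00290634e-02, -4.00478160e+01,  5.05255795e+01,  2.92085031e-03,
        2.12235856e-03, -2.72127681e-04]), 'tool_pos': array([0.47798973, 0.14709926, 0.26000679]), 'tcp_rot': array([1.79999421e+02, 1.18577195e-04, 8.75122620e+01]), 'ft_force': array([-0.21034515,  0.11689899, -0.70288145]), 'torque': array([0.00389216, 0.02254662, 0.04009872]), 'gripper_width': 0.04994152044261472} {'vertical_fov': 58.83178457551768, 'cx': 317.0776007364414, 'cy': 238.79674731671673, 'rvec': array([-2.84139135,  0.06073215,  0.0098126 ]), 'tvec': array([-0.46937597,  0.13544805,  0.38815702])}
[320.53694283 257.89446469] [321.05676376 564.33686396]
```

View pics/w1.png

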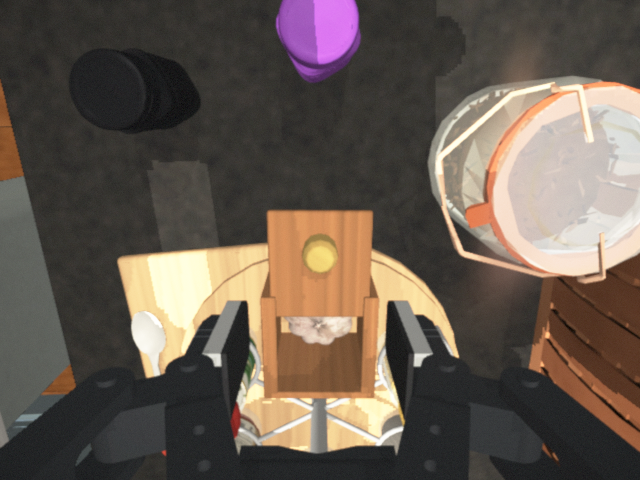

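The wrist view shows the brass knob at (319,254), within 4 px of the prediction (320.5,258). The clip jar at right is about 0.1 m clear of the fingers, so I'll pinch the knob and slide.

```bash
python3 - <<'E'
from plant import robot
from h import *
c=robot.get_calibration("wrist"); b=ray(c,319,254,.119); print('brass',b)
ax=np.array([.4719,-.0007]); d=b[:2]-ax; r=np.linalg.norm(d); d/=r; print('r',r,'ang',np.degrees(np.arctan2(d[1],d[0])))
p=ax+d*r
print(robot.line_to([p[0],p[1],.181],guard=15)); print(robot.observe()['tool_pos'],robot.observe()['ft_force'])
robot.set_gripper(.005); s=robot.observe(); print(s['gripper_width'],s['ft_force'])
g=ax+d*.099
print(robot.line_to([g[0],g[1],.181],vel=.05,guard=12)); s=robot.observe(); print(s['time'],s['tool_pos'],s['ft_force'])
print('tool r',np.linalg.norm(s['tool_pos'][:2]-ax), 'f radial',s['ft_force'][:2]@d)
E
```

```text
brass [0.47730618 0.14986731 0.119     ]
r 0.15066432984590147 ang 87.94365572876612
False
[0.47758805 0.14984544 0.18176472] [ 0.1783764  -0.0473288   0.16532957]
0.01576858875407724 [-0.1279619   0.50431514  5.70533171]
True
4.5417 [0.4762514  0.10041021 0.18241402] [0.3576376  2.41481214 4.19354105]
tool r 0.10120379571612809 f radial 2.4260899054027307
```

```bash
python3 - <<'E'
from plant import robot
from h import *
ax=np.array([.4719,-.0007]); a=np.radians(87.94); d=np.array([np.cos(a),np.sin(a)])
for r in (.097,.094):
    g=ax+d*r
    print(robot.line_to([g[0],g[1],.181],vel=.03,guard=20)); s=robot.observe()
    print(s['time'],s['tool_pos'],s['ft_force'],s['gripper_width'],np.linalg.norm(s['tool_pos'][:2]-ax))
cv2.imwrite("pics/w2.png",robot.grab_frame("wrist"));cv2.imwrite("pics/t2.png",t:=robot.grab_frame("top"))
cv2.imwrite("pics/t2c.png",cv2.resize(t[170:310,200:400],None,fx=4,fy=4,interpolation=cv2.INTER_CUBIC))
E
```

```text
True
4.75 [0.47606905 0.09972445 0.18245574] [0.17517528 4.91146236 3.22358146] 0.015611846820748333 0.10051095148952266
True
4.9583 [0.47594408 0.0991906  0.18250864] [0.38388663 5.44586799 3.22954307] 0.015944137169219642 0.09997242619090922
```

View pics/w2.png

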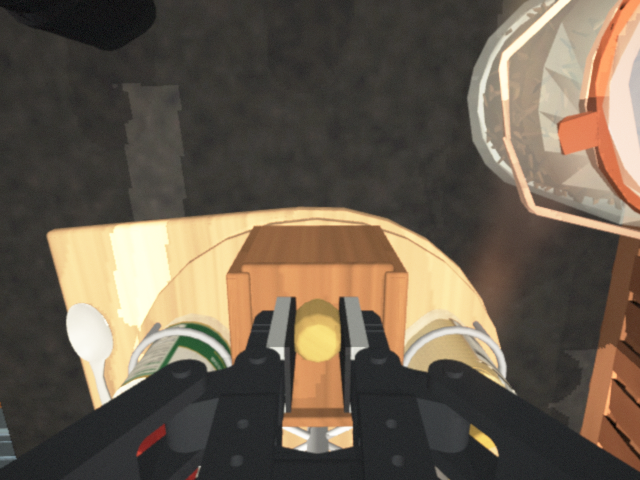

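The cover is against its stop: the force rose over about 1 mm and then there was no more travel. Next I'll release, lift and measure.

```bash
python3 - <<'E'
from plant import robot
from h import *
robot.set_gripper(.05)
p=robot.observe()['tool_pos']
robot.line_to([p[0],p[1],.26],vel=.2)
c=robot.get_calibration("wrist"); cv2.imwrite("pics/w3.png",robot.grab_frame("wrist"))
cv2.imwrite("pics/t3.png",t:=robot.grab_frame("top"))
cv2.imwrite("pics/t3c.png",cv2.resize(t[170:310,200:400],None,fx=4,fy=4,interpolation=cv2.INTER_CUBIC))
np.save("c3.npy",np.r_[np.ravel(c["rvec"]),np.ravel(c["tvec"])])
print(robot.observe()['time'])
E
```

```text
6.125
```

View pics/w3.png

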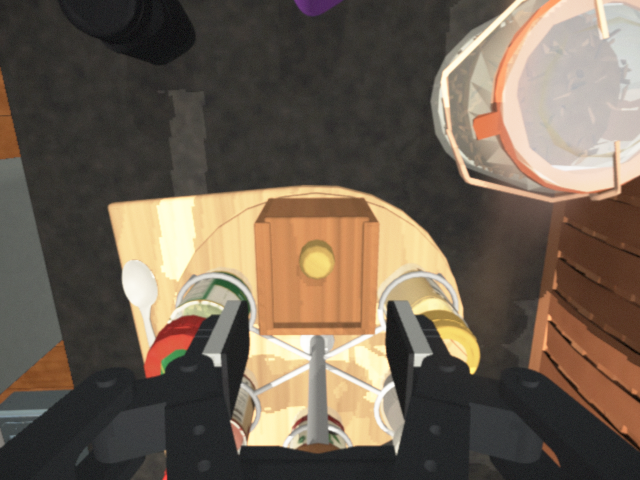

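View pics/t3c.png

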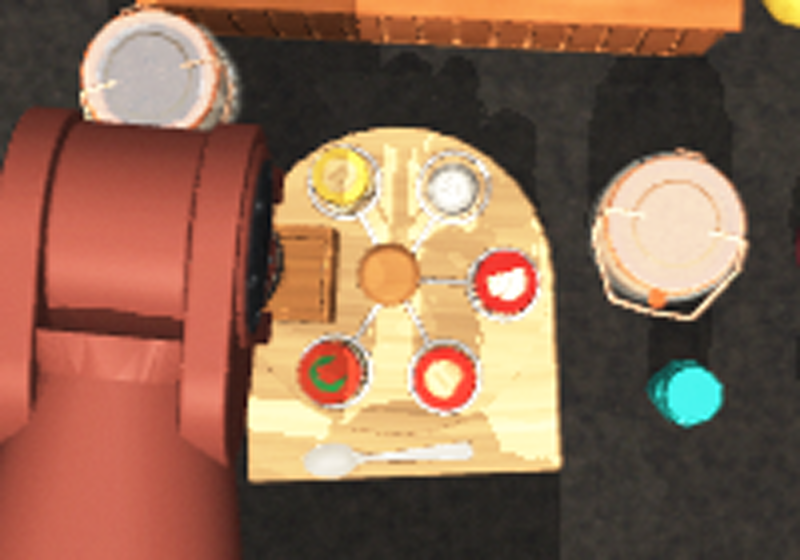

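```bash
python3 - <<'E'
from plant import robot
from h import *
c=robot.get_calibration("wrist"); b=ray(c,317,260,.119); ax=np.array([.4719,-.0007]); d=b[:2]-ax
print('brass r',np.linalg.norm(d),np.degrees(np.arctan2(d[1],d[0])))
p=robot.observe()['tool_pos']; robot.line_to([p[0],p[1],.31],vel=.25)
robot.set_gripper(.085)
q=robot.ik([ax[0],ax[1],.31],[180,0,-124]); print(q); robot.goto_joints(q)
c=robot.get_calibration("wrist"); cv2.imwrite("pics/w4.png",robot.grab_frame("wrist"))
print(robot.observe()['time'],robot.observe()['tool_pos'],robot.observe()['tcp_rot'],proj(c,[*ax,.186]),proj(c,[*ax,.171]))
E
```

```text
brass r 0.10196569555628548 89.04917764936397
[-16.02520384 -16.43601692 -14.94850631  91.48751061   0.
 -72.02520384]
9.3417 [ 0.47190007 -0.00063638  0.31001581] [ 1.79999963e+02  1.08482245e-03 -1.24019373e+02] [312.50870966 268.32503816] [312.79301661 257.96082452]
```

View pics/w4.png

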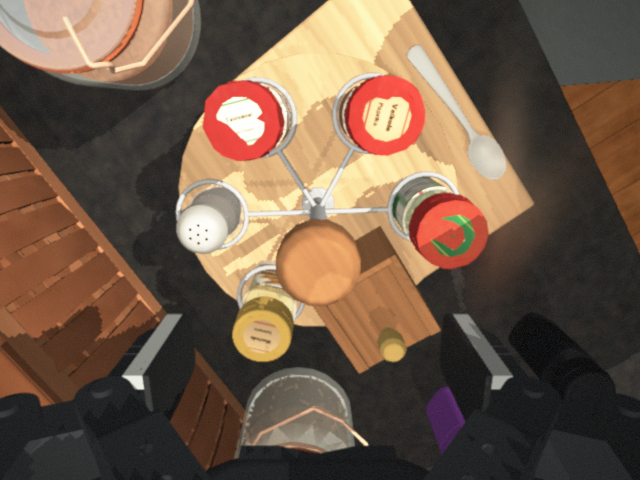

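```bash
python3 - <<'E'
from plant import robot
from h import *
im=cv2.imread("pics/w4.png"); h=cv2.cvtColor(im,cv2.COLOR_BGR2HSV)
c=robot.get_calibration("wrist")
m=np.zeros(im.shape[:2],np.uint8)
K,R,t=cam(c); ax2=ray(c,319,262,.173); print('axis',ax2)
b=ray(c,392,342,.119); print('brass',b,np.linalg.norm(b[:2]-ax2[:2]))
# post base on disc (visible around 318,205 at z~.026..)
print(ray(c,319,204,.05)[:2],ray(c,319,198,.03)[:2])
p=ray(c,200,227,.114); print('pep',p, np.linalg.norm(p[:2]-ax2[:2]),np.degrees(np.arctan2(*(p[:2]-ax2[:2])[::-1])))
# ledge line at z=.01: two points on ledge edge
e1=ray(c,533,205,.01)
e2=ray(c,400,-2,.01)
print(e1,e2)
cv2.imwrite("pics/w4c.png",cv2.resize(im[0:260,340:600],None,fx=2.3,fy=2.3))
cv2.imwrite("pics/w4d.png",cv2.resize(im[190:390,170:450],None,fx=2.8,fy=2.8))
E
```

```text
axis [0.47005675 0.0023682  0.173     ]
brass [0.47192982 0.09660695 0.119     ] 0.0942573632369848
[ 4.67614693e-01 -2.35033967e-04] [ 0.46714556 -0.0007655 ]
pep [ 0.53261245 -0.04274492  0.114     ] 0.07712593618989132 -35.797911366110164
[0.31503736 0.11443147 0.01      ] [ 0.32924842 -0.09305609  0.01      ]
```

View pics/w4d.png

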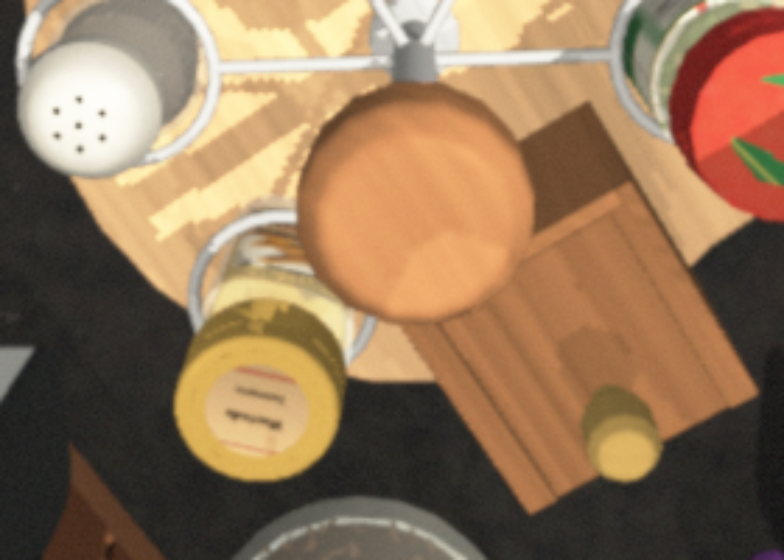

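Pepper is the pierced dome at wrist (200,228). The other four are flat caps: yellow (262,334) and red (243,120), (385,115), (448,230). The cover's end is flush with the box end. Now I'll grip the knob.

```bash
python3 - <<'E'
from plant import robot
from h import *
print(robot.line_to([.471,.0005,.226],vel=.12,guard=12))
robot.set_gripper(.02); s=robot.observe(); print(s['time'],s['tool_pos'],s['ft_force'],s['torque'],s['gripper_width'],s['q'])
E
```

```text
False
10.6667 [4.71792299e-01 7.48493143e-05 2.26975676e-01] [ 2.9300632  -3.68323188  4.40102029] [-0.64862733 -0.72571026  0.00161469] 0.04189379024267454 [-1.59216025e+01 -1.71182198e+01 -2.41352905e+01  8.28319160e+01
 -2.61034889e-02 -7.19108706e+01]
```

```bash
python3 - <<'E'
from plant import robot
from h import *
y=-124.
q=np.array(robot.ik([.4722,-.0005,.226],[180,0,y])); print(q); q6=q[5]
for k in range(1,6):
    q[5]=q6+k*24
    robot.goto_joints(list(q)); s=robot.observe(); print(s['time'],s['q'][5],s['ft_force'].round(1),s['torque'].round(2),s['gripper_width'],s['tool_pos'].round(4))
cv2.imwrite("pics/t5.png",t:=robot.grab_frame("top")); cv2.imwrite("pics/s5.png",u:=robot.grab_frame("scene")); cv2.imwrite("pics/w5.png",robot.grab_frame("wrist"))
cv2.imwrite("pics/s5c.png",cv2.resize(u[180:320,220:420],None,fx=4,fy=4,interpolation=cv2.INTER_CUBIC))
E
```

```text
[-15.99049455 -16.86476432 -24.02823147  82.83653285   0.
 -71.99049455]
11.15 -47.96592709399445 [-6.4  4.3 12.4] [ 0.46  0.97 -0.04] 0.04166961265176474 [4.717e-01 2.000e-04 2.269e-01]
11.6333 -23.966931169021024 [-5.5  7.3 12.2] [ 0.9   1.22 -0.05] 0.04130367655233117 [0.4715 0.0006 0.2269]
12.1167 0.03663853063562401 [-6.1 11.2 14. ] [ 1.48  1.33 -0.03] 0.041353190727910445 [0.4715 0.0011 0.2269]
12.6 24.037452883982592 [-3.2 14.  13.1] [ 2.17  1.14 -0.01] 0.04101001305403154 [0.4717 0.0015 0.2269]
13.0833 48.0364840795603 [-0.7 15.  12. ] [ 2.68  0.73 -0.08] 0.04107163299129905 [0.472  0.0018 0.2269]
```

View pics/w5.png

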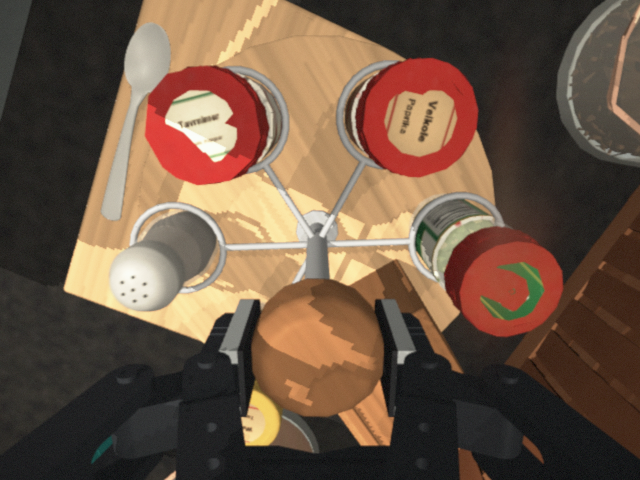

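View pics/s5c.png

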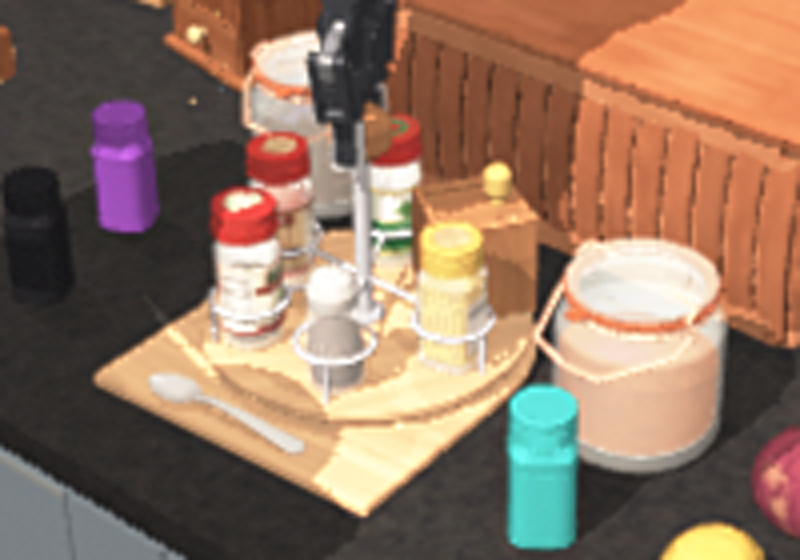

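```bash
python3 - <<'E'
from plant import robot
from h import *
c=robot.get_calibration("wrist"); ax=np.array([.472,.001])
def ang(p): d=p[:2]-ax; return np.linalg.norm(d).round(4),np.degrees(np.arctan2(d[1],d[0])).round(2)
print('pep now',ang(ray(c,133,276,.113)))
q=np.array(robot.ik([.472,.002,.226],[180,0,-124-144.6+360])); print(q)
robot.goto_joints(list(q)); robot.pause(.4)
s=robot.observe(); print(s['time'],s['q'][5],s['ft_force'].round(1),s['torque'].round(2),s['gripper_width'],s['tool_pos'].round(4),s['tcp_rot'])
cv2.imwrite("pics/t6.png",t:=robot.grab_frame("top")); cv2.imwrite("pics/s6.png",u:=robot.grab_frame("scene")); cv2.imwrite("pics/w6.png",robot.grab_frame("wrist"))
cv2.imwrite("pics/s6c.png",cv2.resize(u[180:320,220:420],None,fx=4,fy=4,interpolation=cv2.INTER_CUBIC))
E
```

```text
pep now (np.float64(0.0862), np.float64(-156.07))
[-15.69384014 -16.90144984 -24.058409    82.84304084   0.
  72.90615986]
14.125 72.91074099568145 [2.6 1.5 8.1] [ 0.37  0.07 -0.02] 0.04141407463605919 [0.4725 0.0023 0.227 ] [ 1.79897780e+02 -3.37231401e-02  9.14167881e+01]
```

View pics/w6.png

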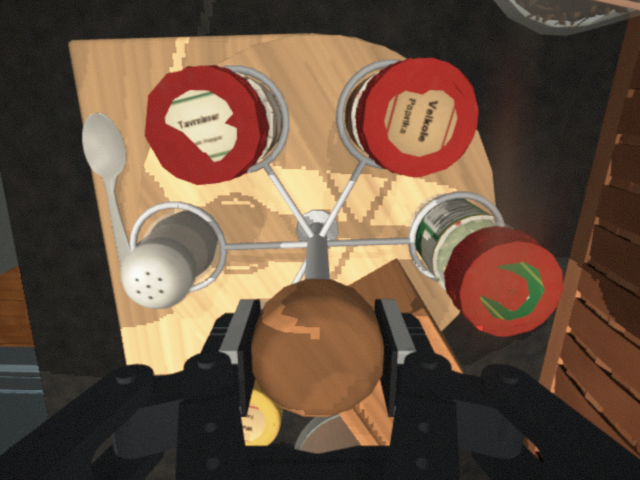

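View pics/s6c.png

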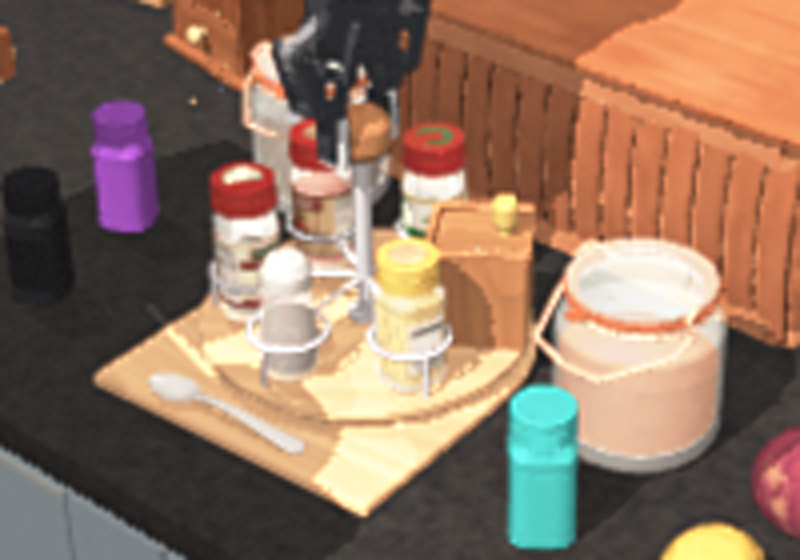

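View pics/t6.png

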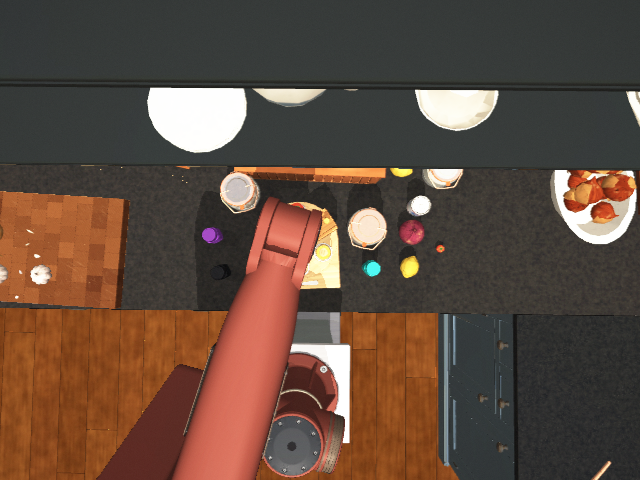

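```bash
python3 - <<'E'
from plant import robot
from h import *
c=robot.get_calibration("wrist");cs=robot.get_calibration("scene")
S=lambda x,y:(220+(x+.5)/4-.5,180+(y+.5)/4-.5)
# wrist
pw=ray(c,155,274,.113)
w1=ray(c,70,41,.01); w2=ray(c,126,371,.01)
ps=ray(cs,*S(287,268),.106); s1=ray(cs,*S(96,378),.01); s2=ray(cs,*S(363,515),.01)
print('pep',pw,ps); print('left corner',w1,s1); print('ledge',w2,s2,np.linalg.norm(s2-s1))
for n,p,a,b in(('wrist',pw,w1,w2),('scene',ps,s1,s2),('scene/top board',ps,np.array([.3151,.1129]),np.array([.3275,-.1293])),('wrist/top board',pw,np.array([.3151,.1129]),np.array([.3275,-.1293]))):
    u=(a-b)[:2]; u/=np.linalg.norm(u)
    mid=a[:2]-u*.121; r=p[:2]-mid
    print(n,'mid',mid,'lateral y',r@u,'from ledge',abs(u[0]*r[1]-u[1]*r[0]), 'yaw',np.degrees(np.arctan2(u[1],u[0]))-90)
E
```

```text
pep [0.39544446 0.00288413 0.113     ] [ 0.39024972 -0.00590954  0.106     ]
left corner [0.31548045 0.11429834 0.01      ] [0.31156562 0.10732354 0.01      ]
ledge [ 0.32482412 -0.12162335  0.01      ] [ 0.31951169 -0.13295231  0.01      ] 0.24040720695656317
wrist mid [ 0.3202689  -0.00660688] lateral y 0.00650858333001304 from ledge 0.07549226801348614 yaw 2.2680110654024617
scene mid [ 0.31556498 -0.01361035] lateral y 0.0052280779926804875 from ledge 0.07489846450091274 yaw 1.8941158897046222
scene/top board mid [ 0.32128678 -0.00794173] lateral y -0.0014965703814331752 from ledge 0.06897664393634874 yaw 2.9308335605109477
wrist/top board mid [ 0.32128678 -0.00794173] lateral y 0.007019993847439379 from ledge 0.07461420987622783 yaw 2.9308335605109477
```

```bash
python3 - <<'E'
from plant import robot
from h import *
cs=robot.get_calibration("scene")
S=lambda x,y:(220+(x+.5)/4-.5,180+(y+.5)/4-.5)
b0=ray(cs,*S(217,140),.117); b1=ray(cs,*S(505,212),.117)
k0=ray(cs,*S(358,132),.171)
print(b0,b1,k0)
for n,b in(('b0',b0),('b1',b1)):
    d=(b-k0)[:2]; print(n,np.linalg.norm(d),np.degrees(np.arctan2(d[1],d[0])))
E
```

```text
[0.47147197 0.14200293 0.117     ] [ 0.52233325 -0.08327377  0.117     ] [0.47089598 0.00154465 0.171     ]
b0 0.14045945333305498 89.76504514214817
b1 0.09919655707788863 -58.765708285026385
```

```bash
python3 - <<'E'
from plant import robot
from h import *
q=np.array(robot.ik([.4722,.002,.226],[180,0,91.4+2.5])); print(q)
robot.goto_joints(list(q)); robot.pause(.5)
s=robot.observe(); print(s['time'],s['ft_force'].round(1),s['gripper_width'],s['tool_pos'].round(4),s['tcp_rot'],s['qvel'].round(2))
c=robot.get_calibration("wrist")
cv2.imwrite("pics/s7.png",u:=robot.grab_frame("scene")); cv2.imwrite("pics/w7.png",robot.grab_frame("wrist"))
cv2.imwrite("pics/s7c.png",cv2.resize(u[180:320,220:420],None,fx=4,fy=4,interpolation=cv2.INTER_CUBIC))
E
```

```text
[-15.68701364 -16.8640213  -24.02762012  82.83640118   0.
  70.41298636]
15.025 [1.8 1.3 8.8] 0.041404759231794694 [0.4724 0.0023 0.2269] [ 1.79930559e+02 -2.70616587e-02  9.39206654e+01] [-0.03 -0.03  0.05  0.08 -0.03  0.02]
```

View pics/w7.png

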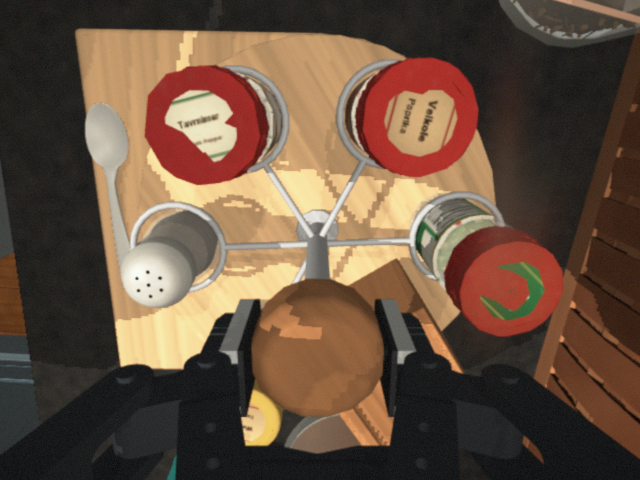

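View pics/s7c.png

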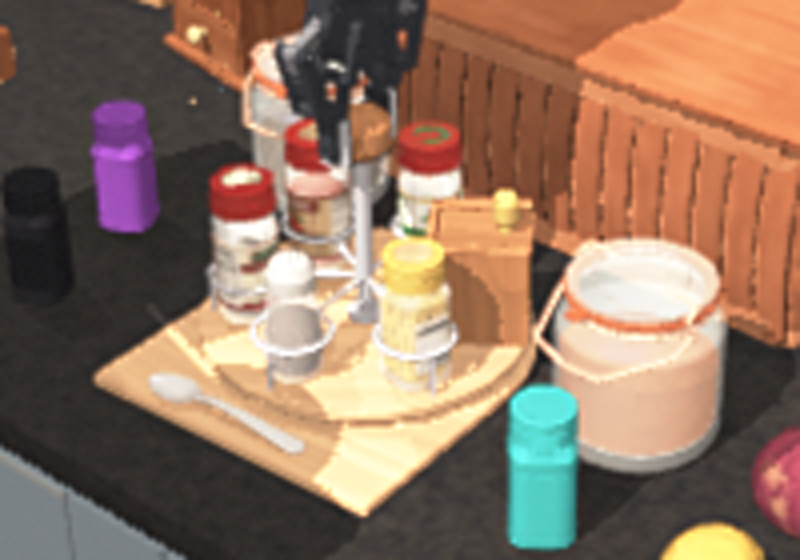

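The final pictures show the pepper dome at wrist (155,274). The jars are upright in their rings, the cover is flush, and the knob is held between the pads. I'm handing the job in.

```bash
python3 - <<'E'
from plant import robot
robot.job_done(); print(robot.observe()['time'])
E
```

```text
the job is handed in; nothing more can be done
the job is handed in; nothing more can be done
```

I slid the garlic-box cover shut, turned the pepper shaker to the front of the board, and handed the job in at about 15 s with the knob still gripped. No verdict is reported.

**What I did:** I pinched the brass knob from above and slid the cover in until it hit its stop. I then gripped the round knob and turned the carousel about 142° clockwise in total, which included a final 2.5° correction back.

**Last checks:**
- **Cover:** The stop was clearly felt, and the cover's end looked flush with the box. Shut, the brass knob should be 98 mm from the axis. One scene view gave 99 mm. Two rougher wrist readings gave 94 and 102 mm, a spread I put down to wrist calibration and axis error.
- **Pepper:** Before the final correction it measured +5 to +7 mm off the centre line in three of four estimates and -1.5 mm in the fourth. The correction moved it about 3.6 mm toward the middle, which leaves roughly -5 to +3 mm against the 14 mm limit. I did not measure it again numerically afterwards.
- **Grip:** The fingers closed to 41 mm on the knob, and joint speeds were near zero. My two estimates of the turning axis differed by about 3 mm, well inside the 22 mm allowed.
- **Jars and surroundings:** In the last pictures the jars I could see stood upright in their wells. Nothing round the carousel looked moved, though I did not measure that.

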